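# Return the filling syringes to their own cradles

## Task

The three filling-paste syringes have been put back in the wrong cradles of the organiser: move them so that each lies fully home in the cradle of its own colour, right way round, and the grey spare cradle is empty again. Use the grey cradle for parking on the way; for hygiene never lay or drop a syringe anywhere but in a cradle, and leave the bottle, the glass dish and the bur block standing where they are.

Things in the scene. Friction and masses are not known exactly. Their poses are not given: they have to be found in the camera images.
- orange_syringe: Screw syringe of filling paste with orange knob, band and cap, 26 x 112 x 18 mm, loose. Origin: under its middle. Its y axis runs along it towards the knob (y +46 to +56 mm); 12 mm round barrel from y -48 to +16, axis 9 mm above the origin; finger flange 26 wide, 18 tall, 2 thick at y +17. Pinch the barrel across, near y -15. Starts in the violet cradle.
- green_syringe: Syringe like the orange one (same shape and frame), but with green knob, band and cap. Starts in the orange cradle.
- violet_syringe: Syringe like the orange one (same shape and frame), but with violet knob, band and cap. Starts in the green cradle.
- orange_cradle: Orange cradle 116 x 44 x 33 mm, fixed on the organiser. Origin: centre of its foot, 10 mm above the worktop; x runs along the syringe. V jaws at x -12 to -3 and +34 to +46 mm carry the barrel (axis 28 mm above the origin, jaws rise 3 mm above it); free for fingers between them down to z 4. The flange drops in a slot at x -17 (+-4). Seated syringe: origin above the cradle's, z 19, knob towards -x.
- green_cradle: Green cradle, same shape and frame as the orange one.
- violet_cradle: Violet cradle, same shape and frame as the orange one.
- grey_cradle: Grey spare cradle, same shape and frame as the orange one; empty at the start, may be used for parking, and must be empty at the end.
- bond_bottle: Small dark dropper bottle with orange label and white cap, 23 mm across, 55 mm tall, standing loose behind the organiser (origin: centre of its underside). Must not be knocked.
- dappen_dish: Small thick pale glass dish, 32 mm across, 22 mm tall, standing loose behind the organiser (origin: centre of its underside). Must not be knocked.
- bur_block: White block 34 x 62 mm with thin burs standing in it, 34 mm tall in all, standing loose behind the organiser (origin: centre of its underside). Must not be knocked.
Not all that is in view belongs to the job. What is shaped like the orange_syringe but pink or turquoise is not meant. What is shaped like the green_syringe but pink is not meant.

How it is judged:
At the end, for the whole second after the job is handed in: Each syringe lies at rest in the cradle of its own colour: origin within 8 mm of the cradle's origin seen from above, 15 to 22 mm above the cradle's foot, barrel along the cradle within 0.1 rad, not rolled over (within 0.3 rad) (horizontal distance between orange_syringe and orange_cradle below 0.008 m and z of orange_syringe in the frame of orange_cradle between 0.015 and 0.022 m and angle between the y axis of orange_syringe and the x axis of orange_cradle, either way round below 0.1 rad and angle between each of orange_syringe, green_syringe, violet_syringe's own z axis and vertical below 0.3 rad and linear speed of each of orange_syringe, green_syringe, violet_syringe below 0.02 m/s and horizontal distance between green_syringe and green_cradle below 0.008 m and z of green_syringe in the frame of green_cradle between 0.015 and 0.022 m and angle between the y axis of green_syringe and the x axis of green_cradle, either way round below 0.1 rad and horizontal distance between violet_syringe and violet_cradle below 0.008 m and z of violet_syringe in the frame of violet_cradle between 0.015 and 0.022 m and angle between the y axis of violet_syringe and the x axis of violet_cradle, either way round below 0.1 rad); the robot touches nothing.
It fails at once if a syringe is laid or dropped outside the cradles, on the organiser's floor, the worktop or the tray (height (world z) of any of orange_syringe, green_syringe, violet_syringe below 0.022 m).
It fails at once if the bottle is shifted by more than 15 mm or tipped over (distance of bond_bottle from where it was at the start of the episode above 0.015 m or angle between bond_bottle's own z axis and vertical above 0.5 rad).
It fails at once if the glass dish is shifted by more than 15 mm or tipped over (distance of dappen_dish from where it was at the start of the episode above 0.015 m or angle between dappen_dish's own z axis and vertical above 0.5 rad).
It fails at once if the bur block is shifted by more than 15 mm or tipped over (distance of bur_block from where it was at the start of the episode above 0.015 m or angle between bur_block's own z axis and vertical above 0.5 rad).
It also fails if it takes over 83 s, if anything falls off the work surface, if the arm or the gripper's body presses on something with over 40 N, if the wrist force passes 120 N, or if a joint passes its speed limit or range.

## Robot

A 6-joint arm with a two-finger parallel gripper is mounted at the origin on a cart in front of the work surface, level with it; the furniture and walls round the work are solid. World frame = base frame: x ahead of the robot, y to its left, z up, the work surface at z = 0. Lengths are in m, angles in rad, forces in N, time in s.
With the tool pointing down it reaches from about 0.325 to 0.875 m from the base axis. Payload 4.4 kg.
Tool frame: the origin (TCP) lies at the very end of the fingers, on their centre line; the grasp point (between the pads) lies 19 mm behind it; z points along the fingers, y is the line along which they close (so a half turn about z gives the same grasp; the last joint's range is limited). The gripper opens to 85 mm and grips with 20 to 120 N. Pads are 22 mm wide; open, the fingers measure 114 mm over their backs; the gripper's body (76 mm by 85 mm) begins 54 mm behind the grasp point. The pads swing forward as they close: fully open they stand 13 mm farther back than shut.
Start: joints at [-1.306, 0.207, 1.542, -0, 1.393, -0.15], TCP at [0.232, -0.526, 0.231] pointing down, gripper open.
Joint ranges: [-2.73, 2.73], [-0.86, 2.22], [0.23, 2.46], [-1.11, 4.25], [0.08, 2.63], [-2.82, 2.82]. Speed limits (rad/s): [2.79, 2.79, 3.14, 3.14, 3.14, 3.14].

## Interface

Orientations are given as a unit quaternion [w, x, y, z].
In Python, from rig import env gives the robot as it stands.
- The arm moves only by the tool arm_command, never from a script. Its argument "increments" is a list of rows, each a list of 3 entries, a list of its own where there are three numbers: the turn, a rotation vector about the tool's x, y, z in rad, then the shift along the tool's x, y, z in cm, then the gripper's target within -1 to 1 (shut at 1, half-way at 0, fully open at -1). In form: [[[ax, ay, az], [x, y, z], jaw], ...]. A call has 1 to 12 rows; each row shifts and turns the commanded pose from where the row before left it, along the tool's axes as they then stand; what a row does not reach is not made up. A row lasts 1/12 s, in which the tool goes at most 41.7 mm and 7.16 degrees, less where a joint would pass 70% of its speed; a pose out of reach is approached as far as the arm can. A call is refused whole if a number of a shift passes 4.17 or a number of a turn 0.125, either way. A call with a gripper value outside its range is refused whole. The fingers move at their own pace and stop on an object; the grip force is fixed at half the most. Time passes only in rows, so rows that do not move let the fingers close. It gives the time, the measured TCP pose, the force, the opening and the grip force at its end, in the units of the state.
- env.read_state(): the state, without advancing time (a new reading comes with each control period).
- env.snapshot(name): name is "scene" or "top" or "wrist"; returns the picture (420x560x3 uint8, blue, green, red); there is no depth.
- env.camera_model(name): a dict with "camera_matrix" (3x3 intrinsics, pixels), "rvec" (rotation vector, rad) and "tvec" (3), from world to camera coordinates, as OpenCV has them; the wrist camera has in their place "T_tool_cam" (4x4, takes a point from camera to tool coordinates, whose origin is the TCP and whose axes are the flange's). Camera axes: x right, y down, z forward; pixel columns grow to the right and rows downward; lengths in m; the calibration is good to about 2 mm. The wrist camera is an equidistant fisheye: a pixel r from the principal point sees the ray r / f radians off the axis. A picture is of the moment at which its call begins: read the wrist's pose just before it. camera_model takes no time and is no camera call.
- env.sign_off(): hands the job in; it is judged then, once.
The state is a dict: "time": time; "joints": joint angles; "dq": joint speeds; "effort": joint torques, N m; "eef_pos": TCP position; "eef_rot": TCP orientation; "wrist_force": force on the tool from outside, world axes, zero at the start; "torque": the same for the moment, N m; "grip_width": finger opening in m; "grip_force": force on a finger pad.
Only numpy, scipy, OpenCV 4.12 (cv2) and the standard library are available. Lean on these libraries where they do the work, as an engineer would, in place of code of your own. Each camera call takes 0.05 s, during which the arm holds its last target. There are 200 camera calls.

## Working session

There is one attempt and no reset: what is moved stays moved. The work goes in short steps, Python scripts to look and compute and a tool call to move; the robot and the scene stay as the last step left them, time stands still between calls to the robot, and variables do not carry over. Pictures are saved under pics/ and viewed, at most 14 in all, crops included, and the job is handed in when it is done.

Besides the shell and the picture viewer there is one more tool, called after "Call:" as name([rows], argument=value, ...), one row to a line, values as JSON. arm_command: Moves the arm, as the interface text tells. Its arguments: {"type":"object","properties":{"increments":{"type":"array","items":{"type":"array"}}},"required":["increments"]}

```bash
mkdir -p pics; ls; python3 - <<'E'
from rig import env
import cv2
s=env.read_state();print(s)
for n in("scene","top"):
    cv2.imwrite(f"pics/{n}0.png",env.snapshot(n));print(n,env.camera_model(n))
print(env.camera_model("wrist"))
E
```

```text
pics
{'time': 0.0, 'joints': array([-1.30648942e+00,  2.07440183e-01,  1.54298635e+00,  3.55218380e-05,
        1.39349078e+00, -1.50507588e-01]), 'dq': array([-0.00018912,  0.00092336,  0.00012601,  0.00049551, -0.0008688 ,
        0.00101785]), 'effort': array([-9.27376386e-04, -3.83035541e+01, -2.91597676e+01, -3.54356744e-04,
        1.06078232e-02, -8.83915554e-07]), 'eef_pos': array([ 0.23152969, -0.52548743,  0.23009894]), 'eef_rot': array([-1.16144281e-03,  9.78568100e-01,  2.05920183e-01, -4.86499576e-05]), 'wrist_force': array([ 0.23857964, -0.39793851, -0.11957132]), 'torque': array([ 0.02082789,  0.04512686, -0.03676591]), 'grip_force': 0.0, 'grip_width': 0.0854499856121578}
scene {'camera_matrix': array([[400.73684569,   0.        , 274.46351169],
       [  0.        , 400.73684569, 206.81545043],
       [  0.        ,   0.        ,   1.        ]]), 'rvec': array([ 0.83142531, -2.41413136,  1.25705557]), 'tvec': array([0.39555394, 0.24948993, 0.69988854])}
top {'camera_matrix': array([[495.20092623,   0.        , 270.59595998],
       [  0.        , 495.20092623, 211.84614449],
       [  0.        ,   0.        ,   1.        ]]), 'rvec': array([ 2.16163564, -2.10880013,  0.22239259]), 'tvec': array([-0.07530264,  0.53953824,  0.95685814])}
{'camera_matrix': array([[325.1922621 ,   0.        , 274.98945535],
       [  0.        , 325.1922621 , 211.57127457],
       [  0.        ,   0.        ,   1.        ]]), 'T_tool_cam': array([[ 2.16707653e-04, -9.52065846e-01, -3.05893084e-01,
         7.82867521e-02],
       [ 9.99999932e-01,  1.14572446e-04,  3.51845567e-04,
        -1.14149890e-03],
       [-2.99933229e-04, -3.05893139e-01,  9.52065805e-01,
        -1.42238250e-01],
       [ 0.00000000e+00,  0.00000000e+00,  0.00000000e+00,
         1.00000000e+00]])}
```

View pics/top0.png

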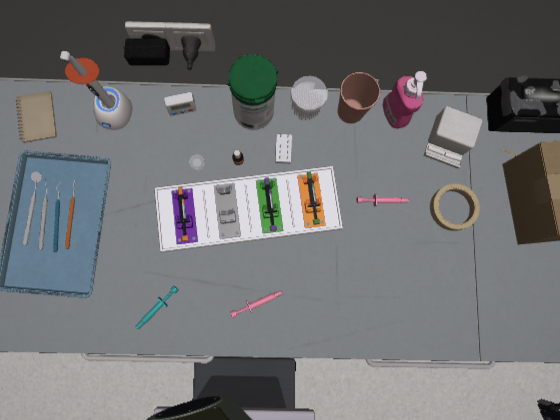

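View pics/scene0.png

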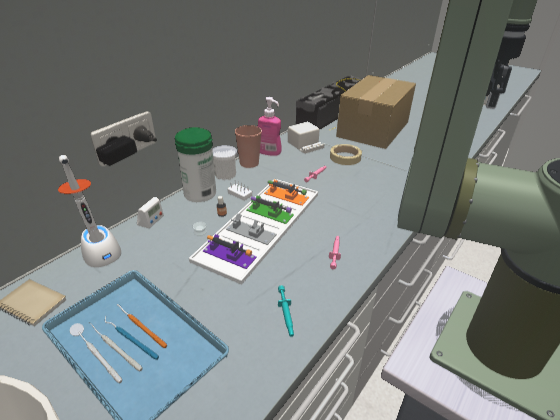

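The top view shows the organiser's cradles: violet at (184,215), grey (227,210), green (269,205) and orange (312,200). Loose decoy syringes lie at pink (383,200), pink (257,304) and turquoise (157,307). The bottle is at (238,157), the dish at (197,162) and the bur block at (284,149). I'll crop closer to check the choice.

```bash
python3 - <<'E'
import cv2
im=cv2.imread("pics/top0.png")[140:255,148:348]
cv2.imwrite("pics/crop0.png",cv2.resize(im,None,fx=4,fy=4,interpolation=cv2.INTER_CUBIC))
E
```

```text
(no output)
```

View pics/crop0.png

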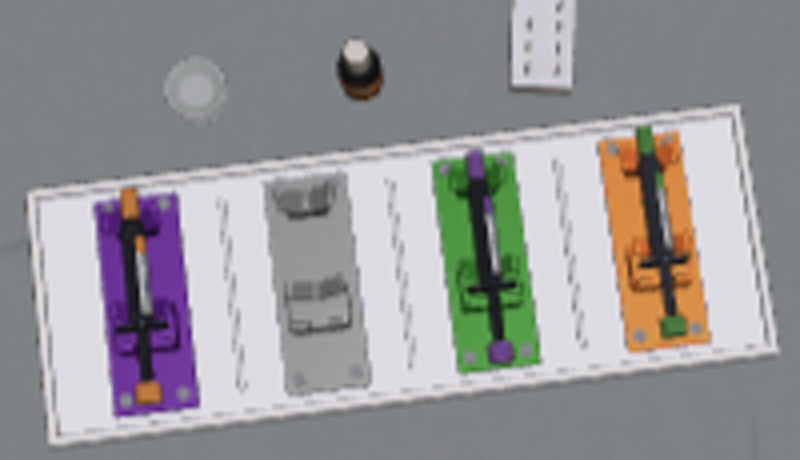

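The crop confirms the start state: orange syringe in violet, violet syringe in green, green syringe in orange, and grey empty. All knobs point down the image, towards the robot. Next I fit the foot plates from their corners.

```bash
cat > h.py <<'E'
import numpy as np, cv2
from rig import env
from scipy.spatial.transform import Rotation as R
def px2w(name,pts,z):
    c=env.camera_model(name);K=c["camera_matrix"];Rm=cv2.Rodrigues(c["rvec"])[0];t=np.ravel(c["tvec"])
    p=np.c_[np.array(pts,float),np.ones(len(pts))]@np.linalg.inv(K).T@Rm; o=-Rm.T@t
    return o+p*((z-o[2])/p[:,2])[:,None]
def tool():
    s=env.read_state();q=s["eef_rot"];return s,R.from_quat(q[[1,2,3,0]])
E
python3 - <<'E'
from h import *
C=dict(violet=[(95,203),(177,193),(200,407),(116,416)],grey=[(263,180),(346,172),(371,386),(287,395)],green=[(432,158),(515,151),(541,364),(458,373)],orange=[(598,140),(680,131),(710,342),(627,351)])
for n,c in C.items():
    c=np.array(c)/4.+[148,140]; w=px2w("top",c,0.014)[:,:2]
    ax=(w[0]+w[1]-w[2]-w[3])/2; 
    print(n,w.mean(0).round(4),"yaw",np.arctan2(ax[1],ax[0]).round(4),"len",np.linalg.norm(ax).round(4),"wid",np.linalg.norm(w[0]-w[1]).round(4),np.linalg.norm(w[2]-w[3]).round(4))
ob=np.array([[196,90],[355,50],[543,40]])/4.+[148,140]
for p,z in zip(ob,[.022,.055,.014]):print(px2w("top",[p],z).round(3))
s,r=tool();print(r.as_matrix().round(3))
E
```

```text
violet [0.5345 0.1172] yaw 0.1543 len 0.1146 wid 0.0434 0.0436
grey [0.5484 0.0288] yaw 0.1498 len 0.1158 wid 0.0442 0.0439
green [ 0.5625 -0.0603] yaw 0.1414 len 0.1161 wid 0.0445 0.0438
orange [ 0.5761 -0.1488] yaw 0.1439 len 0.1152 wid 0.0445 0.0441
[[0.649 0.096 0.022]]
[[0.663 0.011 0.055]]
[[ 0.685 -0.088  0.014]]
[[ 0.915  0.403 -0.001]
 [ 0.403 -0.915  0.002]
 [ 0.    -0.002 -1.   ]]
```

Call:
arm_command([
  [[0, 0, 0.0885], [0, 0, 0], -1],
  [[0, 0, 0.0885], [0, 0, 0], -1],
  [[0, 0, 0.0885], [0, 0, 0], -1],
  [[0, 0, 0], [1.6, -2.3, 0.2], -1],
  [[0, 0, 0], [1.6, -2.3, 0.2], -1],
  [[0, 0, 0], [1.6, -2.3, 0.2], -1],
  [[0, 0, 0], [1.6, -2.3, 0.2], -1],
  [[0, 0, 0], [1.6, -2.3, 0.2], -1],
  [[0, 0, 0], [1.6, -2.3, 0.2], -1],
  [[0, 0, 0], [1.6, -2.3, 0.2], -1],
  [[0, 0, 0], [1.6, -2.3, 0.2], -1],
  [[0, 0, 0], [1.6, -2.3, 0.2], -1],
])

```text
time: 1.1
eef_pos: [0.3434, -0.2985, 0.2128]
eef_rot: [-0.0, 0.997, 0.074, -0.0]
wrist_force: [0.6, -0.1, 1.0]
grip_width: 0.0854
grip_force: 0.0
```

Call:
arm_command([
  [[0, 0, 0], [2.2, -3.15, 0.4], -1],
  [[0, 0, 0], [2.2, -3.15, 0.4], -1],
  [[0, 0, 0], [2.2, -3.15, 0.4], -1],
  [[0, 0, 0], [2.2, -3.15, 0.4], -1],
  [[0, 0, 0], [2.2, -3.15, 0.4], -0.4],
  [[0, 0, 0], [2.2, -3.15, 0.4], -0.4],
  [[0, 0, 0], [2.2, -3.15, 0.4], -0.4],
  [[0, 0, 0], [2.2, -3.15, 0.4], -0.4],
  [[0, 0, 0], [2.2, -3.15, 0.4], -0.4],
  [[0, 0, 0], [2.2, -3.15, 0.4], -0.4],
  [[0, 0, 0], [2.2, -3.15, 0.4], -0.4],
  [[0, 0, 0], [2.2, -3.15, 0.4], -0.4],
])

```text
time: 2.1
eef_pos: [0.5482, 0.1149, 0.1646]
eef_rot: [0.0, 0.997, 0.075, -0.0]
wrist_force: [1.4, -1.3, 0.4]
grip_width: 0.0598
grip_force: 0.0
```

Call:
arm_command([
  [[0, 0, 0], [0, 0, 0], -0.4],
  [[0, 0, 0], [0, 0, 0], -0.4],
])

```text
time: 2.27
eef_pos: [0.5478, 0.1147, 0.1641]
eef_rot: [0.0, 0.997, 0.076, -0.001]
wrist_force: [0.5, -0.8, -0.3]
grip_width: 0.0599
grip_force: 0.0
```

```bash
cat >> h.py <<'E'
def goto(x,y,z,yaw):
    "remaining tool-frame shift, cm, and turn about tool z"
    s,r=tool();m=r.as_matrix()
    print("rem cm",(m.T@(np.array([x,y,z])-s["eef_pos"])*100).round(2),"yaw",np.arctan2(m[1,0],m[0,0]).round(4),"turn z",(np.arctan2(m[1,0],m[0,0])-yaw).round(4),"tilt",(m[:2,2]).round(4),"t",s["time"])
def wpx(P):
    s,r=tool();c=env.camera_model("wrist");T=c["T_tool_cam"];K=c["camera_matrix"]
    p=(np.array(P)-s["eef_pos"])@r.as_matrix(); p=(p-T[:3,3])@T[:3,:3]
    h=np.hypot(p[:,0],p[:,1]);th=np.arctan2(h,p[:,2])
    return p[:,:2]/h[:,None]*th[:,None]*K[0,0]+K[:2,2]
def w2(px,z):
    s,r=tool();c=env.camera_model("wrist");T=c["T_tool_cam"];K=c["camera_matrix"]
    d=(np.array(px,float)-K[:2,2])/K[0,0];th=np.linalg.norm(d,axis=1,keepdims=True)
    v=np.c_[d/th*np.sin(th),np.cos(th)]@T[:3,:3].T@r.as_matrix().T
    o=r.as_matrix()@T[:3,3]+s["eef_pos"]
    return o+v*((z-o[2])/v[:,2])[:,None]
E
python3 - <<'E'
from h import *
goto(.5493,.1195,.160,.152)
cs=[np.array([.5345+.01387*k,.1172-.08867*k]) for k in range(4)]
u=np.array([np.cos(.152),np.sin(.152)]);v=np.array([-u[1],u[0]])
im=env.snapshot("wrist")
cv2.imwrite("pics/w1raw.png",im)
P=[list(cs[k]+.058*a*u+.022*b*v)+[.014] for k in (0,1) for a,b in((1,1),(1,-1),(-1,-1),(-1,1))]
P+=[list(cs[0]+a*u)+[.038] for a in(.048,-.016,-.046,-.056)]
q=wpx(P);print(q.round(1).tolist())
cv2.imwrite("pics/w1.png",cv2.resize(im,(800,600),interpolation=cv2.INTER_CUBIC))
E
```

```text
rem cm [ 0.22 -0.46  0.41] yaw 0.1531 turn z 0.0011 tilt [-0.0021 -0.0004] t 2.2667
[[245.2, 146.1], [294.0, 145.9], [292.1, 262.6], [248.4, 262.6], [343.9, 146.5], [389.0, 148.2], [377.9, 260.6], [336.9, 261.7], [269.2, 161.0], [269.6, 232.7], [269.8, 262.8], [269.9, 272.3]]
```

View pics/w1.png

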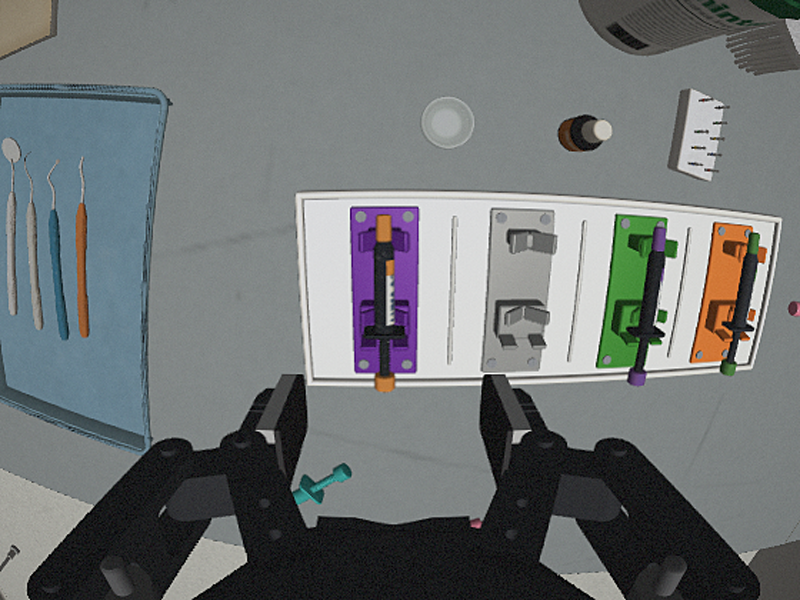

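The wrist view agrees with the fit to about 1 mm. The violet plate corners are at (351,207) to (418,372), and the orange syringe axis is at x≈385. Now I descend to the orange syringe.

Call:
arm_command([
  [[0, 0, 0], [0.27, -0.45, 1.2], -0.4],
  [[0, 0, 0], [0, 0, 2.5], -0.4],
  [[0, 0, 0], [0, 0, 2.5], -0.4],
  [[0, 0, 0], [0, 0, 2.5], -0.4],
  [[0, 0, 0], [0, 0, 2.0], -0.4],
  [[0, 0, 0], [0, 0, 1.5], -0.4],
  [[0, 0, 0], [0, 0, 1.0], -0.4],
  [[0, 0, 0], [0, 0, 0.7], -0.4],
  [[0, 0, 0], [0, 0, 0.3], -0.4],
  [[0, 0, 0], [0, 0, 0], -0.4],
  [[0, 0, 0], [0, 0, 0], -0.4],
  [[0, 0, 0], [0, 0, 0], -0.4],
])

```text
time: 3.32
eef_pos: [0.5513, 0.1178, 0.0244]
eef_rot: [0.0, 0.997, 0.075, 0.001]
wrist_force: [-0.1, 0.3, 0.0]
grip_width: 0.0599
grip_force: 0.0
```

```bash
python3 -c "
from h import *
goto(.5498,.1196,.022,.152)"
```

```text
rem cm [-0.12 -0.2   0.24] yaw 0.1492 turn z -0.0028 tilt [0.0024 0.0001] t 3.3167
```

Call:
arm_command([
  [[0, 0, 0], [-0.05, -0.15, 0.2], -0.4],
  [[0, 0, 0], [0, 0, 0], -0.4],
  [[0, 0, 0], [0, 0, 0], -0.4],
])

```text
time: 3.57
eef_pos: [0.5495, 0.1194, 0.0216]
eef_rot: [0.0, 0.997, 0.075, 0.0]
wrist_force: [0.5, 0.3, 0.4]
grip_width: 0.0598
grip_force: 0.0
```

Call:
arm_command([
  [[0, 0, 0], [0, 0, 0], 1],
  [[0, 0, 0], [0, 0, 0], 1],
  [[0, 0, 0], [0, 0, 0], 1],
  [[0, 0, 0], [0, 0, 0], 1],
  [[0, 0, 0], [0, 0, 0], 1],
  [[0, 0, 0], [0, 0, 0], 1],
  [[0, 0, 0], [0, 0, 0], 1],
  [[0, 0, 0], [0, 0, 0], 1],
])

```text
time: 4.23
eef_pos: [0.5495, 0.1204, 0.0216]
eef_rot: [-0.001, 0.997, 0.074, 0.0]
wrist_force: [-0.9, 5.2, 2.9]
grip_width: 0.0106
grip_force: 58.5
```

Call:
arm_command([
  [[0, 0, 0], [0, 0, -0.5], 1],
  [[0, 0, 0], [0, 0, -1.0], 1],
  [[0, 0, 0], [0, 0, -1.5], 1],
  [[0, 0, 0], [0, 0, -1.5], 1],
  [[0, 0, 0], [0, 0, -0.5], 1],
  [[0, 0, 0], [0, 1.25, 0], 1],
  [[0, 0, 0], [0, 1.6, 0], 1],
  [[0, 0, 0], [0, 2.0, 0], 1],
  [[0, 0, 0], [0, 2.0, 0], 1],
  [[0, 0, 0], [0, 1.5, 0], 1],
  [[0, 0, 0], [0, 0.5, 0], 1],
  [[0, 0, 0], [0, 0, 0], 1],
])

```text
time: 5.23
eef_pos: [0.5624, 0.0297, 0.0707]
eef_rot: [0.0, 0.997, 0.073, -0.0]
wrist_force: [-0.2, 0.6, -0.3]
grip_width: 0.0104
grip_force: 58.5
```

Call:
arm_command([
  [[0, 0, 0], [0, 0, 0], 1],
  [[0, 0, 0], [0, 0, 0], 1],
])

```text
time: 5.4
eef_pos: [0.5621, 0.0321, 0.0709]
eef_rot: [-0.0, 0.997, 0.075, -0.0]
wrist_force: [-0.4, 0.4, -0.5]
grip_width: 0.0103
grip_force: 58.5
```

```bash
python3 - <<'E'
from h import *
goto(.5495+.01387,.1204-.08867,.072,.152)
im=env.snapshot("wrist")
cv2.imwrite("pics/w2.png",cv2.resize(im[130:330,190:430],(720,600),interpolation=cv2.INTER_CUBIC))
E
```

```text
rem cm [ 0.12  0.06 -0.11] yaw 0.1497 turn z -0.0023 tilt [-0.001   0.0003] t 5.4
```

View pics/w2.png

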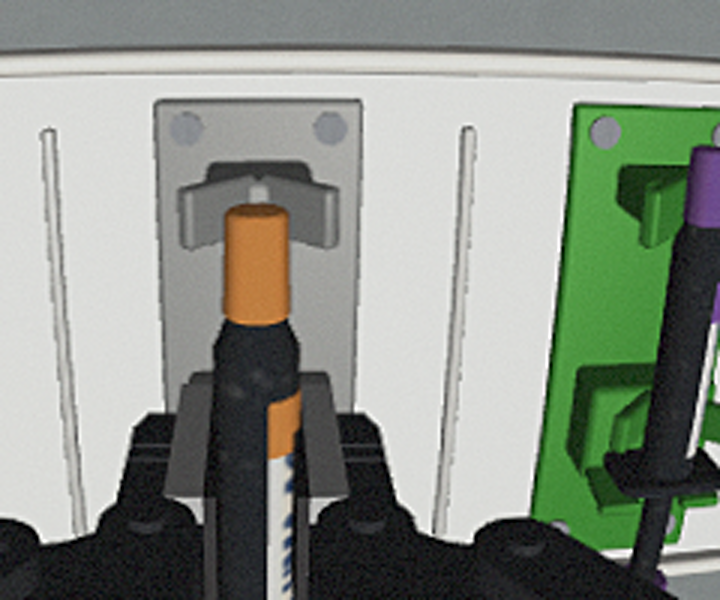

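The syringe lies straight over the grey V (x≈257 against 258). I'll lower it and release.

Call:
arm_command([
  [[0, 0, 0], [0.08, 0, 0.5], 1],
  [[0, 0, 0], [0, 0, 1.0], 1],
  [[0, 0, 0], [0, 0, 1.3], 1],
  [[0, 0, 0], [0, 0, 0.9], 1],
  [[0, 0, 0], [0, 0, 0.6], 1],
  [[0, 0, 0], [0, 0, 0.4], 1],
  [[0, 0, 0], [0, 0, 0.2], 1],
  [[0, 0, 0], [0, 0, 0], 1],
  [[0, 0, 0], [0, 0, 0], 1],
  [[0, 0, 0], [0, 0, 0], 1],
])

```text
time: 6.28
eef_pos: [0.564, 0.0318, 0.0227]
eef_rot: [0.0, 0.997, 0.074, 0.001]
wrist_force: [-0.6, -0.3, -0.1]
grip_width: 0.0108
grip_force: 58.5
```

Call:
arm_command([
  [[0, 0, 0], [0, 0, 0.1], 1],
  [[0, 0, 0], [0, 0, 0], 1],
  [[0, 0, 0], [0, 0, 0], 0.5],
  [[0, 0, 0], [0, 0, 0], 0.3],
  [[0, 0, 0], [0, 0, 0], 0],
  [[0, 0, 0], [0, 0, 0], -0.4],
  [[0, 0, 0], [0, 0, 0], -0.4],
  [[0, 0, 0], [0, 0, 0], -0.4],
  [[0, 0, 0], [0, 0, -1], -0.4],
  [[0, 0, 0], [0, 0, -2], -0.4],
  [[0, 0, 0], [0, 0, -2.5], -0.4],
  [[0, 0, 0], [0, 0, -2.0], -0.4],
])

```text
time: 7.28
eef_pos: [0.5637, 0.0318, 0.0982]
eef_rot: [0.0, 0.997, 0.075, 0.0]
wrist_force: [0.8, -0.0, 0.3]
grip_width: 0.0595
grip_force: 0.0
```

Call:
arm_command([
  [[0, 0, 0], [0, 0, 0], -0.4],
  [[0, 0, 0], [0, 0, 0], -0.4],
])

```text
time: 7.45
eef_pos: [0.565, 0.0316, 0.0986]
eef_rot: [0.0, 0.997, 0.075, 0.002]
wrist_force: [-0.0, 0.2, -0.2]
grip_width: 0.0596
grip_force: 0.0
```

```bash
python3 - <<'E'
from h import *
c=np.array([.5498,.1196])+2*np.array([.01387,-.08867]);goto(*c,.097,.152)
im=env.snapshot("wrist")
cv2.imwrite("pics/w3.png",cv2.resize(im[130:330,190:430],(720,600),interpolation=cv2.INTER_CUBIC))
E
```

```text
rem cm [-0.09  9.03  0.17] yaw 0.1493 turn z -0.0027 tilt [ 0.0045 -0.0005] t 7.45
```

View pics/w3.png

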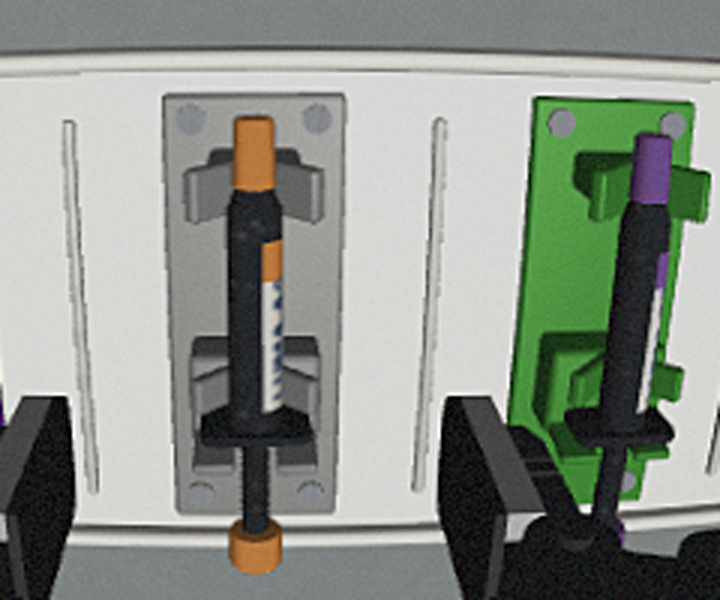

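The orange syringe is seated in grey, with the flange in its slot at (255,425). Next is the violet syringe in the green cradle.

Call:
arm_command([
  [[0, 0, 0], [0, 2.0, 0], -0.4],
  [[0, 0, 0], [0, 2.5, 0], -0.4],
  [[0, 0, 0], [0, 2.5, 0], -0.4],
  [[0, 0, 0], [0, 1.97, 0], -0.4],
  [[0, 0, 0], [0, 0, 1.0], -0.4],
  [[0, 0, 0], [0, 0, 1.8], -0.4],
  [[0, 0, 0], [0, 0, 1.8], -0.4],
  [[0, 0, 0], [0, 0, 1.4], -0.4],
  [[0, 0, 0], [0, 0, 0.9], -0.4],
  [[0, 0, 0], [0, 0, 0.5], -0.4],
  [[0, 0, 0], [0, 0, 0.2], -0.4],
  [[0, 0, 0], [0, 0, 0], -0.4],
])

```text
time: 8.5
eef_pos: [0.5764, -0.0565, 0.0197]
eef_rot: [-0.0, 0.997, 0.075, -0.001]
wrist_force: [-0.4, -0.5, -0.5]
grip_width: 0.0601
grip_force: 0.0
```

Call:
arm_command([
  [[0, 0, 0], [0, 0, 0], -0.4],
  [[0, 0, 0], [0, 0, 0], -0.4],
])

```text
time: 8.67
eef_pos: [0.5776, -0.057, 0.0213]
eef_rot: [0.0, 0.997, 0.075, 0.001]
wrist_force: [-0.4, 0.0, -0.4]
grip_width: 0.0597
grip_force: 0.0
```

```bash
python3 - <<'E'
from h import *
c=np.array([.5498,.1199])+2*np.array([.01387,-.08867]);goto(*c,.022,.152)
E
```

```text
rem cm [-0.01  0.04 -0.07] yaw 0.1495 turn z -0.0025 tilt [ 0.0019 -0.0004] t 8.6667
```

Call:
arm_command([
  [[0, 0, 0], [0, 0, 0], 1],
  [[0, 0, 0], [0, 0, 0], 1],
  [[0, 0, 0], [0, 0, 0], 1],
  [[0, 0, 0], [0, 0, 0], 1],
  [[0, 0, 0], [0, 0, 0], 1],
  [[0, 0, 0], [0, 0, 0], 1],
  [[0, 0, 0], [0, 0, 0], 1],
  [[0, 0, 0], [0, 0, 0], 1],
])

```text
time: 9.33
eef_pos: [0.577, -0.0572, 0.0206]
eef_rot: [0.0, 0.997, 0.075, 0.0]
wrist_force: [-0.2, -0.8, 1.8]
grip_width: 0.0106
grip_force: 58.5
```

Call:
arm_command([
  [[0, 0, 0], [0, 0, -0.5], 1],
  [[0, 0, 0], [0, 0, -1.2], 1],
  [[0, 0, 0], [0, 0, -1.8], 1],
  [[0, 0, 0], [0, 0, -1.8], 1],
  [[0, 0, 0], [0, 0, -0.7], 1],
  [[0, 0, 0], [0, -1.5, 0], 1],
  [[0, 0, 0], [0, -2.5, 0], 1],
  [[0, 0, 0], [0, -3.0, 0], 1],
  [[0, 0, 0], [0, -3.0, 0], 1],
  [[0, 0, 0], [0, -3.0, 0], 1],
  [[0, 0, 0], [0, -3.0, 0], 1],
  [[0, 0, 0], [0, -2.0, 0], 1],
])

```text
time: 10.33
eef_pos: [0.5477, 0.1245, 0.0792]
eef_rot: [-0.001, 0.997, 0.075, -0.001]
wrist_force: [0.7, 0.3, -0.9]
grip_width: 0.0102
grip_force: 58.5
```

Call:
arm_command([
  [[0, 0, 0], [0, 0, 0], 1],
  [[0, 0, 0], [0, 0, 0], 1],
  [[0, 0, 0], [0, 0, 0], 1],
])

```text
time: 10.58
eef_pos: [0.5493, 0.1212, 0.0797]
eef_rot: [0.0, 0.997, 0.075, -0.001]
wrist_force: [-0.2, -0.6, 0.3]
grip_width: 0.0103
grip_force: 58.5
```

```bash
python3 - <<'E'
from h import *
goto(.5497,.1202,.022,.152)
im=env.snapshot("wrist")
cv2.imwrite("pics/w4.png",cv2.resize(im[130:330,190:430],(720,600),interpolation=cv2.INTER_CUBIC))
E
```

```text
rem cm [0.03 0.11 5.77] yaw 0.1499 turn z -0.0021 tilt [-0.0012 -0.0004] t 10.5833
```

View pics/w4.png

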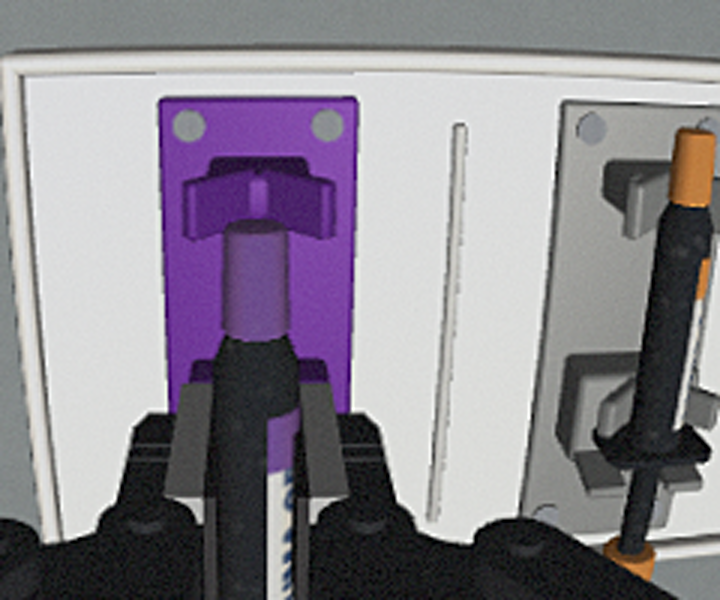

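The violet syringe is over the violet V (256 against 258). I'll lower and release.

Call:
arm_command([
  [[0, 0, 0], [0.03, 0.04, 0.6], 1],
  [[0, 0, 0], [0, 0, 1.3], 1],
  [[0, 0, 0], [0, 0, 1.5], 1],
  [[0, 0, 0], [0, 0, 1.0], 1],
  [[0, 0, 0], [0, 0, 0.7], 1],
  [[0, 0, 0], [0, 0, 0.4], 1],
  [[0, 0, 0], [0, 0, 0.2], 1],
  [[0, 0, 0], [0, 0, 0.1], 1],
  [[0, 0, 0], [0, 0, 0], 1],
  [[0, 0, 0], [0, 0, 0], 1],
  [[0, 0, 0], [0, 0, 0], 1],
])

```text
time: 11.55
eef_pos: [0.5509, 0.1208, 0.023]
eef_rot: [0.0, 0.997, 0.075, 0.001]
wrist_force: [-0.3, 0.6, -0.4]
grip_width: 0.0109
grip_force: 58.5
```

Call:
arm_command([
  [[0, 0, 0], [0, 0, 0.1], 1],
  [[0, 0, 0], [0, 0, 0], 1],
  [[0, 0, 0], [0, 0, 0], 0.5],
  [[0, 0, 0], [0, 0, 0], 0.3],
  [[0, 0, 0], [0, 0, 0], 0],
  [[0, 0, 0], [0, 0, 0], -0.4],
  [[0, 0, 0], [0, 0, 0], -0.4],
  [[0, 0, 0], [0, 0, 0], -0.4],
  [[0, 0, 0], [0, 0, -1], -0.4],
  [[0, 0, 0], [0, 0, -2], -0.4],
  [[0, 0, 0], [0, 0, -2.5], -0.4],
  [[0, 0, 0], [0, 0, -2.0], -0.4],
])

```text
time: 12.55
eef_pos: [0.5506, 0.1208, 0.0982]
eef_rot: [-0.0, 0.997, 0.075, 0.0]
wrist_force: [1.9, -0.6, 0.2]
grip_width: 0.0599
grip_force: 0.0
```

Call:
arm_command([
  [[0, 0, 0], [0, 0, 0], -0.4],
  [[0, 0, 0], [0, 0, 0], -0.4],
])

```text
time: 12.72
eef_pos: [0.5519, 0.1209, 0.0986]
eef_rot: [0.0, 0.997, 0.075, 0.002]
wrist_force: [0.1, -0.4, -0.8]
grip_width: 0.0598
grip_force: 0.0
```

```bash
python3 - <<'E'
from h import *
c=np.array([.5498,.1199])+3*np.array([.01387,-.08867]);goto(*c,.097,.152)
im=env.snapshot("wrist")
cv2.imwrite("pics/w5.png",cv2.resize(im[130:330,190:430],(720,600),interpolation=cv2.INTER_CUBIC))
E
```

```text
rem cm [-0.07 26.99  0.17] yaw 0.1493 turn z -0.0027 tilt [0.0045 0.0003] t 12.7167
```

View pics/w5.png

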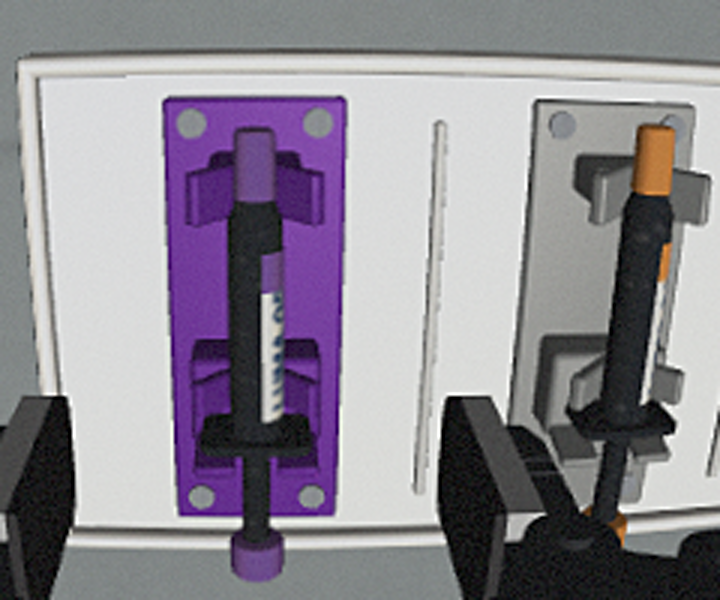

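The violet syringe lies in its own V with the knob the right way round. It sits about 2 mm further along than orange did in grey, so I'll check the seating numerically.

```bash
python3 - <<'E'
from h import *
u=np.array([np.cos(.152),np.sin(.152)]);v=np.array([-u[1],u[0]])
def pred(c,dx,dz):
    P=[list(c+(dx-y)*u+l*v)+[.010+.019+dz+z] for y,l,z in((-56,0,13),(17,0,18),(17,13,9),(17,-13,9),(56,0,15))for y,l,z in[(y/1e3,l/1e3,z/1e3)]]
    q=wpx(P);return ((q-[190,130])*3).round(0).tolist()
c0=np.array([.5350,.1178])
pl=[list(c0+.058*a*u)+[.014] for a in(1,-1)]
print("plate ends",((wpx(pl)-[190,130])*3).round(0).tolist())
for dx in(0,-.003):
  for dz in(0,.004,.008):print(dx,dz,pred(c0,dx,dz))
top=env.snapshot("top")
cv2.imwrite("pics/top1.png",cv2.resize(top[165:255,148:248],None,fx=6,fy=6,interpolation=cv2.INTER_CUBIC))
E
```

```text
plate ends [[261.0, 95.0], [261.0, 520.0]]
0 0 [[262.0, 126.0], [262.0, 452.0], [207.0, 433.0], [318.0, 432.0], [262.0, 580.0]]
0 0.004 [[262.0, 130.0], [262.0, 461.0], [206.0, 441.0], [319.0, 441.0], [262.0, 590.0]]
0 0.008 [[262.0, 134.0], [263.0, 470.0], [205.0, 450.0], [320.0, 449.0], [262.0, 600.0]]
-0.003 0 [[262.0, 141.0], [262.0, 463.0], [207.0, 444.0], [317.0, 443.0], [262.0, 590.0]]
-0.003 0.004 [[262.0, 145.0], [262.0, 472.0], [206.0, 452.0], [318.0, 452.0], [262.0, 600.0]]
-0.003 0.008 [[262.0, 149.0], [263.0, 482.0], [205.0, 461.0], [319.0, 461.0], [262.0, 610.0]]
```

This matches dx=0, dz=0, so violet is fully home. Next is the green syringe in the orange cradle.

Call:
arm_command([
  [[0, 0, 0], [-0.05, 1.5, 0], -0.4],
  [[0, 0, 0], [0, 2.5, 0], -0.4],
  [[0, 0, 0], [0, 3.0, 0], -0.4],
  [[0, 0, 0], [0, 3.0, 0], -0.4],
  [[0, 0, 0], [0, 3.0, 0], -0.4],
  [[0, 0, 0], [0, 3.0, 0], -0.4],
  [[0, 0, 0], [0, 3.0, 0], -0.4],
  [[0, 0, 0], [0, 3.0, 0], -0.4],
  [[0, 0, 0], [0, 2.5, 0], -0.4],
  [[0, 0, 0], [0, 1.5, 0], -0.4],
  [[0, 0, 0], [0, 0.95, 0], -0.4],
  [[0, 0, 0], [0, 0, 0], -0.4],
])

```text
time: 13.82
eef_pos: [0.5895, -0.1471, 0.0953]
eef_rot: [-0.0, 0.997, 0.074, -0.001]
wrist_force: [0.9, 0.7, -0.2]
grip_width: 0.0598
grip_force: 0.0
```

Call:
arm_command([
  [[0, 0, 0], [0, 0, 1.5], -0.4],
  [[0, 0, 0], [0, 0, 1.8], -0.4],
  [[0, 0, 0], [0, 0, 1.5], -0.4],
  [[0, 0, 0], [0, 0, 1.2], -0.4],
  [[0, 0, 0], [0, 0, 0.9], -0.4],
  [[0, 0, 0], [0, 0, 0.5], -0.4],
  [[0, 0, 0], [0, 0, 0.2], -0.4],
  [[0, 0, 0], [0, 0, 0], -0.4],
  [[0, 0, 0], [0, 0, 0], -0.4],
  [[0, 0, 0], [0, 0, 0], -0.4],
])

```text
time: 14.65
eef_pos: [0.5908, -0.1461, 0.0213]
eef_rot: [0.0, 0.997, 0.075, 0.001]
wrist_force: [-0.3, -0.1, 0.2]
grip_width: 0.0598
grip_force: 0.0
```

```bash
python3 - <<'E'
from h import *
c=np.array([.5498,.1199])+3*np.array([.01387,-.08867]);goto(*c,.0215,.152)
E
```

```text
rem cm [ 0.06  0.01 -0.02] yaw 0.1493 turn z -0.0027 tilt [ 0.0018 -0.0007] t 14.65
```

Call:
arm_command([
  [[0, 0, 0], [0, 0, 0], 1],
  [[0, 0, 0], [0, 0, 0], 1],
  [[0, 0, 0], [0, 0, 0], 1],
  [[0, 0, 0], [0, 0, 0], 1],
  [[0, 0, 0], [0, 0, 0], 1],
  [[0, 0, 0], [0, 0, 0], 1],
  [[0, 0, 0], [0, 0, 0], 1],
  [[0, 0, 0], [0, 0, 0], 1],
])

```text
time: 15.32
eef_pos: [0.5902, -0.1462, 0.0207]
eef_rot: [0.0, 0.997, 0.075, 0.0]
wrist_force: [-0.8, -1.8, 2.4]
grip_width: 0.0105
grip_force: 58.5
```

Call:
arm_command([
  [[0, 0, 0], [0, 0, -0.5], 1],
  [[0, 0, 0], [0, 0, -1.0], 1],
  [[0, 0, 0], [0, 0, -1.5], 1],
  [[0, 0, 0], [0, 0, -1.5], 1],
  [[0, 0, 0], [0, 0, -0.5], 1],
  [[0, 0, 0], [0, -1.25, 0], 1],
  [[0, 0, 0], [0, -1.6, 0], 1],
  [[0, 0, 0], [0, -2.0, 0], 1],
  [[0, 0, 0], [0, -2.0, 0], 1],
  [[0, 0, 0], [0, -1.5, 0], 1],
  [[0, 0, 0], [0, -0.6, 0], 1],
  [[0, 0, 0], [0, 0, 0], 1],
])

```text
time: 16.32
eef_pos: [0.5754, -0.0549, 0.0694]
eef_rot: [-0.0, 0.997, 0.076, -0.001]
wrist_force: [0.9, -0.8, 0.3]
grip_width: 0.0109
grip_force: 58.5
```

Call:
arm_command([
  [[0, 0, 0], [0, 0, 0], 1],
  [[0, 0, 0], [0, 0, 0], 1],
])

```text
time: 16.48
eef_pos: [0.5768, -0.0578, 0.0702]
eef_rot: [0.0, 0.997, 0.074, 0.0]
wrist_force: [0.4, 0.6, -0.6]
grip_width: 0.0106
grip_force: 58.5
```

```bash
python3 - <<'E'
from h import *
c=np.array([.5498,.1199])+2*np.array([.01387,-.08867]);goto(*c,.0215,.152)
im=env.snapshot("wrist")
cv2.imwrite("pics/w6.png",cv2.resize(im[130:330,190:430],(720,600),interpolation=cv2.INTER_CUBIC))
E
```

```text
rem cm [ 0.08 -0.03  4.87] yaw 0.1491 turn z -0.0029 tilt [ 0.0002 -0.0004] t 16.4833
```

View pics/w6.png

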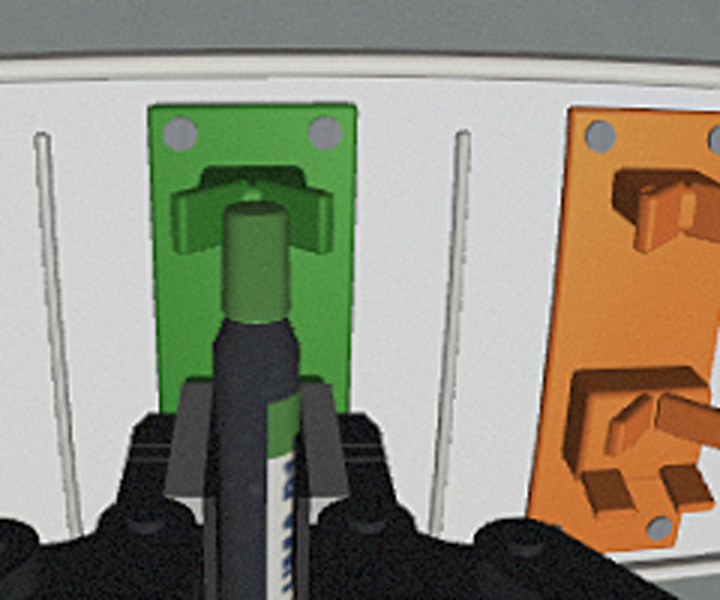

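The green syringe is over the green V (256 against 253). I'll lower and release.

Call:
arm_command([
  [[0, 0, 0], [0, -0.05, 0.5], 1],
  [[0, 0, 0], [0, 0, 1.0], 1],
  [[0, 0, 0], [0, 0, 1.2], 1],
  [[0, 0, 0], [0, 0, 0.9], 1],
  [[0, 0, 0], [0, 0, 0.6], 1],
  [[0, 0, 0], [0, 0, 0.4], 1],
  [[0, 0, 0], [0, 0, 0.25], 1],
  [[0, 0, 0], [0, 0, 0], 1],
  [[0, 0, 0], [0, 0, 0], 1],
  [[0, 0, 0], [0, 0, 0], 1],
])

```text
time: 17.37
eef_pos: [0.577, -0.0568, 0.0222]
eef_rot: [0.0, 0.997, 0.075, 0.001]
wrist_force: [-0.2, -0.0, 0.4]
grip_width: 0.0105
grip_force: 58.5
```

Call:
arm_command([
  [[0, 0, 0], [0, 0, 0.1], 1],
  [[0, 0, 0], [0, 0, 0], 1],
  [[0, 0, 0], [0, 0, 0], 0.5],
  [[0, 0, 0], [0, 0, 0], 0.3],
  [[0, 0, 0], [0, 0, 0], 0],
  [[0, 0, 0], [0, 0, 0], -0.4],
  [[0, 0, 0], [0, 0, 0], -0.4],
  [[0, 0, 0], [0, 0, 0], -0.4],
  [[0, 0, 0], [0, 0, -1], -0.4],
  [[0, 0, 0], [0, 0, -2], -0.4],
  [[0, 0, 0], [0, 0, -2.5], -0.4],
  [[0, 0, 0], [0, 0, -2.0], -0.4],
])

```text
time: 18.37
eef_pos: [0.5768, -0.0569, 0.0977]
eef_rot: [0.0, 0.997, 0.075, 0.0]
wrist_force: [1.5, -0.4, 0.0]
grip_width: 0.06
grip_force: 0.0
```

Call:
arm_command([
  [[0, 0, 0], [0, 0, 0], -0.4],
  [[0, 0, 0], [0, 0, 0], -0.4],
])

```text
time: 18.53
eef_pos: [0.5781, -0.0572, 0.0982]
eef_rot: [0.001, 0.997, 0.075, 0.002]
wrist_force: [0.1, 0.9, 0.3]
grip_width: 0.0598
grip_force: 0.0
```

```bash
python3 - <<'E'
from h import *
c=np.array([.5498,.1199])+1*np.array([.01387,-.08867]);goto(*c,.0215,.152)
im=env.snapshot("wrist")
cv2.imwrite("pics/w7.png",cv2.resize(im[130:330,190:430],(720,600),interpolation=cv2.INTER_CUBIC))
E
```

```text
rem cm [-0.15 -8.98  7.65] yaw 0.1493 turn z -0.0027 tilt [ 0.0044 -0.0011] t 18.5333
```

View pics/w7.png

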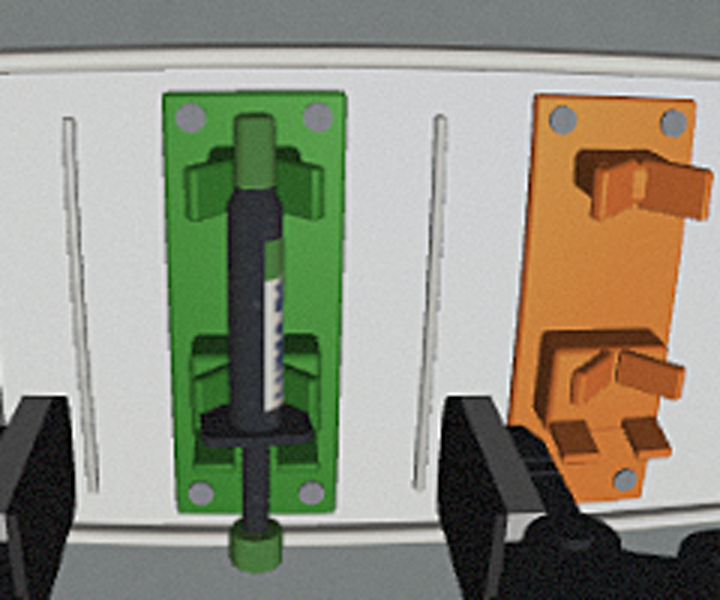

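Green is seated in the green cradle, with the flange in its slot at (255,425). The last move is orange from grey to orange.

Call:
arm_command([
  [[0, 0, 0], [-0.08, -2.0, 0], -0.4],
  [[0, 0, 0], [0, -2.5, 0], -0.4],
  [[0, 0, 0], [0, -2.5, 0], -0.4],
  [[0, 0, 0], [0, -1.97, 0], -0.4],
  [[0, 0, 0], [0, 0, 1.0], -0.4],
  [[0, 0, 0], [0, 0, 1.8], -0.4],
  [[0, 0, 0], [0, 0, 1.8], -0.4],
  [[0, 0, 0], [0, 0, 1.4], -0.4],
  [[0, 0, 0], [0, 0, 0.9], -0.4],
  [[0, 0, 0], [0, 0, 0.5], -0.4],
  [[0, 0, 0], [0, 0, 0.2], -0.4],
  [[0, 0, 0], [0, 0, 0], -0.4],
])

```text
time: 19.58
eef_pos: [0.5621, 0.0314, 0.0192]
eef_rot: [-0.0, 0.997, 0.074, -0.001]
wrist_force: [-0.4, 0.5, 0.2]
grip_width: 0.0596
grip_force: 0.0
```

Call:
arm_command([
  [[0, 0, 0], [0, 0, 0], -0.4],
  [[0, 0, 0], [0, 0, 0], -0.4],
])

```text
time: 19.75
eef_pos: [0.5633, 0.0316, 0.0207]
eef_rot: [0.0, 0.997, 0.075, 0.001]
wrist_force: [0.6, 0.2, 0.0]
grip_width: 0.0596
grip_force: 0.0
```

```bash
python3 - <<'E'
from h import *
c=np.array([.5498,.1199])+1*np.array([.01387,-.08867]);goto(*c,.0215,.152)
E
```

```text
rem cm [ 0.03  0.04 -0.08] yaw 0.1492 turn z -0.0028 tilt [ 0.002  -0.0002] t 19.75
```

Call:
arm_command([
  [[0, 0, 0], [0, 0, 0], 1],
  [[0, 0, 0], [0, 0, 0], 1],
  [[0, 0, 0], [0, 0, 0], 1],
  [[0, 0, 0], [0, 0, 0], 1],
  [[0, 0, 0], [0, 0, 0], 1],
  [[0, 0, 0], [0, 0, 0], 1],
  [[0, 0, 0], [0, 0, 0], 1],
  [[0, 0, 0], [0, 0, 0], 1],
])

```text
time: 20.42
eef_pos: [0.5626, 0.0317, 0.0201]
eef_rot: [0.0, 0.997, 0.075, 0.0]
wrist_force: [-0.9, -0.1, 3.0]
grip_width: 0.0109
grip_force: 58.6
```

Call:
arm_command([
  [[0, 0, 0], [0, 0, -0.5], 1],
  [[0, 0, 0], [0, 0, -1.2], 1],
  [[0, 0, 0], [0, 0, -1.8], 1],
  [[0, 0, 0], [0, 0, -1.8], 1],
  [[0, 0, 0], [0, 0, -0.7], 1],
  [[0, 0, 0], [0, 1.5, 0], 1],
  [[0, 0, 0], [0, 2.5, 0], 1],
  [[0, 0, 0], [0, 3.0, 0], 1],
  [[0, 0, 0], [0, 3.0, 0], 1],
  [[0, 0, 0], [0, 3.0, 0], 1],
  [[0, 0, 0], [0, 3.0, 0], 1],
  [[0, 0, 0], [-0.1, 1.95, 0], 1],
])

```text
time: 21.42
eef_pos: [0.5886, -0.1488, 0.0802]
eef_rot: [0.001, 0.997, 0.074, 0.001]
wrist_force: [-0.3, 0.8, 0.6]
grip_width: 0.0107
grip_force: 58.5
```

Call:
arm_command([
  [[0, 0, 0], [0, 0, 0], 1],
  [[0, 0, 0], [0, 0, 0], 1],
  [[0, 0, 0], [0, 0, 0], 1],
])

```text
time: 21.67
eef_pos: [0.5877, -0.1452, 0.0796]
eef_rot: [-0.001, 0.997, 0.075, -0.0]
wrist_force: [-0.2, 1.1, -1.0]
grip_width: 0.0107
grip_force: 58.5
```

```bash
python3 - <<'E'
from h import *
c=np.array([.5498,.1199])+3*np.array([.01387,-.08867]);goto(*c,.0215,.152)
im=env.snapshot("wrist")
cv2.imwrite("pics/w8.png",cv2.resize(im[130:330,190:430],(720,600),interpolation=cv2.INTER_CUBIC))
E
```

```text
rem cm [0.36 0.15 5.81] yaw 0.1492 turn z -0.0028 tilt [-0.0008  0.001 ] t 21.6667
```

View pics/w8.png

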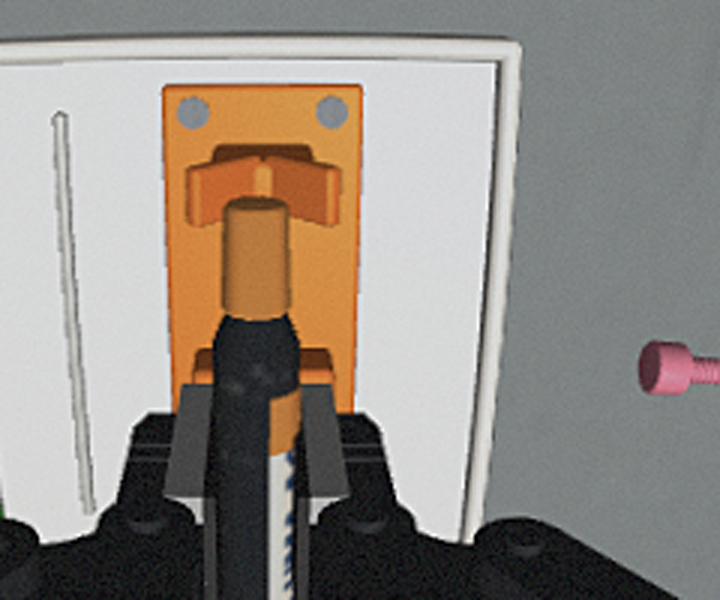

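The syringe is 7 px (about 1.5 mm) left of the orange V (256 against 263) and slightly forward. I'll correct both while lowering.

Call:
arm_command([
  [[0, 0, 0], [-0.1, 0.15, 0.6], 1],
  [[0, 0, 0], [0, 0, 1.2], 1],
  [[0, 0, 0], [0, 0, 1.4], 1],
  [[0, 0, 0], [0, 0, 1.0], 1],
  [[0, 0, 0], [0, 0, 0.7], 1],
  [[0, 0, 0], [0, 0, 0.4], 1],
  [[0, 0, 0], [0, 0, 0.3], 1],
  [[0, 0, 0], [0, 0, 0.2], 1],
  [[0, 0, 0], [0, 0, 0], 1],
  [[0, 0, 0], [0, 0, 0], 1],
  [[0, 0, 0], [0, 0, 0], 1],
])

```text
time: 22.63
eef_pos: [0.5879, -0.1478, 0.0224]
eef_rot: [0.0, 0.997, 0.075, 0.001]
wrist_force: [0.3, 0.0, -1.7]
grip_width: 0.0108
grip_force: 58.5
```

Call:
arm_command([
  [[0, 0, 0], [0, 0, 0.15], 1],
  [[0, 0, 0], [0, 0, 0], 1],
  [[0, 0, 0], [0, 0, 0], 1],
])

```text
time: 22.88
eef_pos: [0.5881, -0.1476, 0.0211]
eef_rot: [0.0, 0.997, 0.075, 0.001]
wrist_force: [-0.1, 0.1, 2.8]
grip_width: 0.0105
grip_force: 58.9
```

Call:
arm_command([
  [[0, 0, 0], [0, 0, 0], 0.5],
  [[0, 0, 0], [0, 0, 0], 0.3],
  [[0, 0, 0], [0, 0, 0], 0],
  [[0, 0, 0], [0, 0, 0], -0.4],
  [[0, 0, 0], [0, 0, 0], -0.4],
  [[0, 0, 0], [0, 0, 0], -0.4],
  [[0, 0, 0], [0, 0, -1], -0.4],
  [[0, 0, 0], [0, 0, -2], -0.4],
  [[0, 0, 0], [0, 0, -2.5], -0.4],
  [[0, 0, 0], [0, 0, -2.0], -0.4],
])

```text
time: 23.72
eef_pos: [0.5877, -0.1477, 0.0972]
eef_rot: [0.0, 0.997, 0.075, 0.0]
wrist_force: [0.2, 0.1, -0.4]
grip_width: 0.0597
grip_force: 0.0
```

Call:
arm_command([
  [[0, 0, 0], [0, 0, 0], -0.4],
  [[0, 0, 0], [0, 0, 0], -0.4],
])

```text
time: 23.88
eef_pos: [0.5889, -0.1482, 0.0976]
eef_rot: [0.001, 0.997, 0.075, 0.002]
wrist_force: [0.1, 1.2, -0.2]
grip_width: 0.0597
grip_force: 0.0
```

```bash
python3 - <<'E'
from h import *
im=env.snapshot("wrist")
a=cv2.resize(im[130:330,190:350],(480,600),interpolation=cv2.INTER_CUBIC)
cv2.imwrite("pics/w9.png",a)
E
```

```text
(no output)
```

View pics/w9.png

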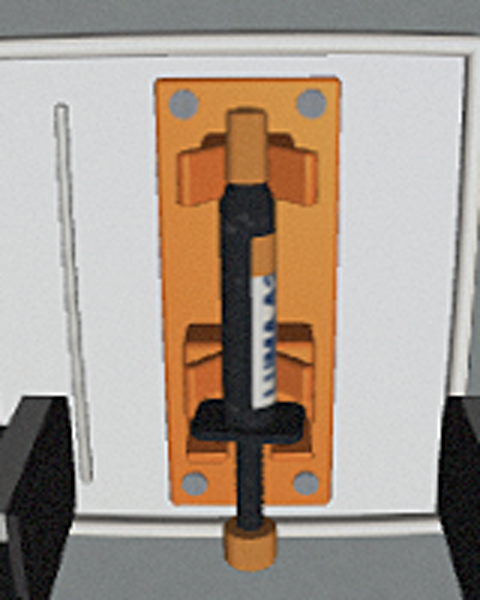

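Orange is in the orange V, knob towards the robot. I'll check the seating height numerically.

```bash
python3 - <<'E'
from h import *
u=np.array([np.cos(.152),np.sin(.152)]);v=np.array([-u[1],u[0]])
c0=np.array([.5350,.1178])+3*np.array([.01387,-.08867])
f=lambda P:((wpx(P)-[190,130])*3).round(0).tolist()
print("plate 78,503",f([list(c0+.058*a*u)+[.014] for a in(1,-1)]))
for dx in(0,.002,-.002):
  for dz in(0,.003,.006):print(dx,dz,f([list(c0+(dx-y/1e3)*u+l/1e3*v)+[.029+dz+z/1e3] for y,l,z in((-56,0,13),(17,13,9),(17,-13,9),(56,0,15))]))
print("obs cap 108, flange 192..308 @421, knob 570")
E
```

```text
plate 78,503 [[254.0, 75.0], [255.0, 508.0]]
0 0 [[254.0, 104.0], [199.0, 416.0], [311.0, 416.0], [255.0, 567.0]]
0 0.003 [[254.0, 106.0], [198.0, 422.0], [312.0, 422.0], [255.0, 574.0]]
0 0.006 [[254.0, 109.0], [197.0, 429.0], [313.0, 428.0], [255.0, 582.0]]
0.002 0 [[254.0, 94.0], [198.0, 409.0], [311.0, 408.0], [255.0, 561.0]]
0.002 0.003 [[254.0, 96.0], [198.0, 415.0], [312.0, 414.0], [255.0, 568.0]]
0.002 0.006 [[254.0, 99.0], [197.0, 421.0], [313.0, 421.0], [255.0, 575.0]]
-0.002 0 [[254.0, 113.0], [199.0, 424.0], [311.0, 424.0], [255.0, 574.0]]
-0.002 0.003 [[254.0, 116.0], [198.0, 430.0], [312.0, 430.0], [255.0, 581.0]]
-0.002 0.006 [[254.0, 118.0], [198.0, 436.0], [312.0, 436.0], [255.0, 588.0]]
obs cap 108, flange 192..308 @421, knob 570
```

This matches dx≈-1 mm, dz≈0, so orange is fully home. I'll take one final overall look.

```bash
python3 - <<'E'
from h import *
im=env.snapshot("scene")
cv2.imwrite("pics/s9.png",cv2.resize(im[160:290,170:340],None,fx=4.5,fy=4.5,interpolation=cv2.INTER_CUBIC))
E
```

```text
(no output)
```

View pics/s9.png

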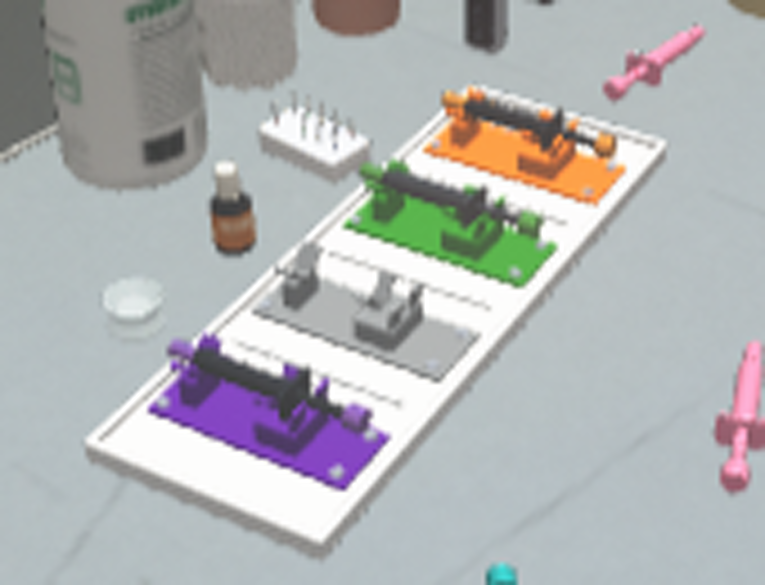

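The scene view shows each syringe in its own colour, grey empty at (365,310), and the bottle, dish and bur block undisturbed. The gripper is clear above.

```bash
python3 -c "
from rig import env
print(env.sign_off())"
```

```text
the job is handed in; nothing more can be done
None
```

I handed the job in after about 24 s of the 83 s allowed: each syringe lies in the cradle of its own colour, right way round, with the grey cradle empty and the bottle, dish and bur block undisturbed. The sign-off returned no verdict.

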